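# Load the sample cassette into the dock and clamp it

## Robot

A 7-joint arm with a two-finger parallel gripper is mounted at the origin on the work surface. World frame = base frame: x ahead of the robot, y to its left, z up, the work surface at z = 0. Lengths are in m, angles in rad, forces in N, time in s.
With the tool pointing down it reaches from about 0.425 to 1.025 m from the base axis. Payload 9.4 kg.
Tool frame: the origin (TCP) lies midway between the tips of the shut fingers; the grasp point (between the pads) lies 19 mm behind it; z points along the fingers, y is the direction in which the jaws open and shut (so a half turn about z gives the same grasp; the last joint's range is limited). The gripper opens to 93 mm and grips with 3 to 60 N. Pads are 15 mm wide; open, the fingers measure 128 mm over their backs; the gripper's body (75 mm by 188 mm) begins 65 mm behind the grasp point.
Start: joints at [-1.213, 0.599, -0.003, 1.599, 0.002, 0.943, -0.08], TCP at [0.305, 0.658, 0.219] pointing down, gripper open.
Joint ranges: [-2.57, 2.57], [-0.35, 1.97], [-1.29, 1.29], [0.11, 2.56], [-1.05, 4.19], [0.11, 1.86], [-2.63, 2.63]. Speed limits (rad/s): [2.22, 2.22, 3.01, 3.01, 3.14, 3.14, 3.14].

## Interface

Orientations are given as a rotation vector (axis times angle).
In Python, from cell import state, snapshot, job_done gives the robot as it stands.
- The arm moves only by the tool jog_arm, never from a script. Its argument "rows" is a list of rows, each an object of numbers: "dx", "dy", "dz": the shift along the tool's x, y, z in mm; "ax", "ay", "az": the turn, a rotation vector about the tool's x, y, z in rad; "gripper": the finger opening in mm, from 0 to 93. A call has exactly 8 rows; each row shifts and turns the commanded pose from where the row before left it, along the tool's axes as they then stand; what a row does not reach is not made up. A row lasts 1/10 s, in which the tool goes at most 50 mm and 8.59 degrees, less where a joint would pass 70% of its speed; a pose out of reach is approached as far as the arm can. A call with a gripper value outside its range is refused whole. The fingers move at their own pace and stop on an object; "grip_force" is the grip in N (left out, the last holds). Time passes only in rows, so rows that do not move let the fingers close, or fill a call up. It gives the time, the measured TCP pose, the force and the opening at its end, in the units of the state.
- state(): the state, without advancing time (a new reading comes with each control period).
- snapshot(name): name is "scene" or "side" or "wrist"; returns a dict with "img" (400x640x3 uint8, red, green, blue), "mtx" (3x3 intrinsics, pixels), "rvec" (rotation vector, rad) and "tvec" (3), from world to camera coordinates, as OpenCV has them. Camera axes: x right, y down, z forward; pixel columns grow to the right and rows downward; lengths in m; the calibration is good to about 2 mm. A picture is of the moment at which its call begins. There is no depth.
- job_done(): hands the job in, once; it reports no verdict.
The state is a dict: "t": time; "joint_pos": joint angles; "qd": joint speeds; "joint_efforts": joint torques, N m; "eef_pos": TCP position; "tool_rot": TCP orientation; "contact_force": force on the tool from outside, world axes, zero at the start; "moment": the same for the moment, N m; "finger_gap": finger opening in m.
Only numpy, scipy, OpenCV 4.12 (cv2) and the standard library are available. Lean on these libraries where they do the work, as an engineer would, in place of code of your own. Each camera call takes 0.05 s, during which the arm holds its last target.

## Task

Load the white sample cassette by pushing only, never lifting it: push it over so that it lies flat in the lane of the dock with its round window facing up, then slide it along the lane until it is fully home against the end stop, and finally push the standing clamp arm over and press it down flat onto the cassette. Leave the vials and the other things around the dock where they are, and move clear at the end.

Things in the scene. Friction and masses are not known exactly. Their poses are not given: they have to be found in the camera images.
- dock: Loading dock (dark steel plate, aluminium walls) fixed to the bench, its lane pointing roughly to the robot's left. Origin: centre of its underside. x runs along the lane from the open loading end (x = -160 mm) to the end stop, y across, z up. Base plate 320 x 116 x 8 mm; its top is the lane floor, 8 mm above the bench. Side walls: inner faces at y = +-50 mm, tops 26 mm above the bench.
- stop (a point): Middle of the end stop's face, at floor level: dock x = +115 mm, 8 mm above the bench. The stop is a bar across the whole lane, 10 mm thick, top 30 mm above the bench; the clamp's two posts stand behind it (dock x 128 to 150 mm, up to 60 mm above the bench).
- cassette_center (a point): Centre of the white sample cassette, a loose block 30 mm thick (own x), 70 wide (y), 100 long (z), about 0.18 kg. It starts on end near the loading end, own x roughly along the dock's x; the round window (44 mm) is on its -x face, towards the loading end. Lying window-up, own x points down and the centre is 23 mm above the bench; fully home it is at dock x = +65 mm, y near 0.
- clamp (a joint): Angle of the clamp arm (rad): 0 = flat, pointing along dock -x, its rubber foot on a cassette that is home (arm's top face then 54.5 mm above the bench); pi/2 = upright; up to 2.05 = leaning back away from the lane. It starts standing open. Stiff hinge (0.045 N m friction): it stays where it is left and must be pushed all the way.
- clamp_hinge (a point): Middle of the clamp's hinge axis, which runs along dock y: dock x = +139 mm, y = 0, 50.5 mm above the bench.
- clamp_tip (a point): Point near the free end of the clamp arm (steel bar 26 mm wide, 8 mm thick, reaching 75 mm from the hinge), 70 mm from the hinge axis, on the face that is on top when the arm lies flat and looks away from the lane when it stands.
- vial_a_center (a point): Bystander, to be left alone: capped amber glass vial, upright, 21 mm across, 54 mm tall; point at its centre.
- vial_b_center (a point): Bystander, to be left alone: a second, identical vial; point at its centre.
- vial_c_center (a point): Bystander, to be left alone: a third, identical vial; point at its centre.
- ring_center (a point): Bystander, to be left alone: flat black cork-ring type support, 90 mm across, 14 mm thick; point at its centre.
- cards_center (a point): Bystander, to be left alone: flat white pack of sample cards, 75 x 52 x 16 mm; point at its centre.
- tweezers_center (a point): Bystander, to be left alone: steel tweezers lying flat, 130 mm long, about 6 mm high; point at its centre.
- beaker_center (a point): Bystander, to be left alone: glass beaker, 70 mm across, 90 mm tall; point at its centre.
Things that resemble listed ones, but are neither listed nor needed, are in the scene too. What is meant by the part that bears cassette_center is not blue or orange, and is the larger of those in its own colour.

How it is judged:
By the outcome, as a careful person would: the job done as asked, in the order asked, and still so for the second after the job is handed in, with the robot touching nothing.
It also fails if it takes over 58 s, if anything falls off the work surface, if the arm or the gripper's body presses on something with over 40 N, if the wrist force passes 120 N, or if a joint passes its speed limit or range.

## Working session

There is one attempt and no reset: what is moved stays moved. The work goes in short steps, Python scripts to look and compute and a tool call to move; the robot and the scene stay as the last step left them, time stands still between calls to the robot, and variables do not carry over. Pictures are saved under pics/ and viewed, and the job is handed in when it is done.

Besides the shell and the picture viewer there is one more tool, called after "Call:" as name(argument=value, ...) on one line, values as JSON. jog_arm: Moves the arm, as the interface text tells. Its arguments: {"type":"object","properties":{"rows":{"type":"array","items":{"type":"object","properties":{"dx":{"type":"number"},"dy":{"type":"number"},"dz":{"type":"number"},"ax":{"type":"number"},"ay":{"type":"number"},"az":{"type":"number"},"gripper":{"type":"number"}}}},"grip_force":{"type":"number"}},"required":["rows"]}

```bash
ls; mkdir -p pics; python3 - <<'E'
from cell import state,snapshot
import cv2
for n in("scene","side","wrist"):
    s=snapshot(n); cv2.imwrite(f"pics/{n}0.png",s["img"][:,:,::-1]); print(n,s["mtx"].tolist(),s["rvec"],s["tvec"])
print(state())
E
```

```text
pics
scene [[480.8355213074988, 0.0, 327.9105872088286], [0.0, 480.8355213074988, 201.25313749240613], [0.0, 0.0, 1.0]] [ 2.14005222  0.69266559 -0.34440401] [-0.37460005 -0.19295496  1.57657288]
side [[395.93849992313704, 0.0, 327.5599736472365], [0.0, 395.93849992313704, 194.39912469620057], [0.0, 0.0, 1.0]] [ 0.97229592 -2.361004    1.18617567] [0.33052891 0.33067482 0.53622143]
wrist [[300.5648275723889, 0.0, 319.04110273776286], [0.0, 300.5648275723889, 197.73583731083002], [0.0, 0.0, 1.0]] [-2.45959855 -1.57159388 -0.19872135] [-0.72446633 -0.03022166  0.39092099]
{'t': 0.15, 'joint_pos': array([-1.21273853,  0.59996979, -0.0025646 ,  1.59993833,  0.00178853,
        0.94287355, -0.07980469]), 'qd': array([ 0.00214742, -0.00321421,  0.00097466, -0.00335909,  0.00059589,
       -0.00098123,  0.00028755]), 'joint_efforts': array([ 2.56177285e-03, -7.65585279e+01,  1.49873704e+00, -2.52564114e+01,
       -5.23625943e-02,  1.48263155e-02,  1.47361416e-04]), 'eef_pos': array([0.30520431, 0.65723279, 0.21794026]), 'tool_rot': array([-6.77415840e-01, -3.06751930e+00,  1.84598275e-03]), 'contact_force': array([-0.25491262,  0.27511552, -0.92849136]), 'moment': array([-0.0196323 ,  0.06592192, -0.00358052]), 'finger_gap': 0.09299169957099805}
```

View pics/scene0.png

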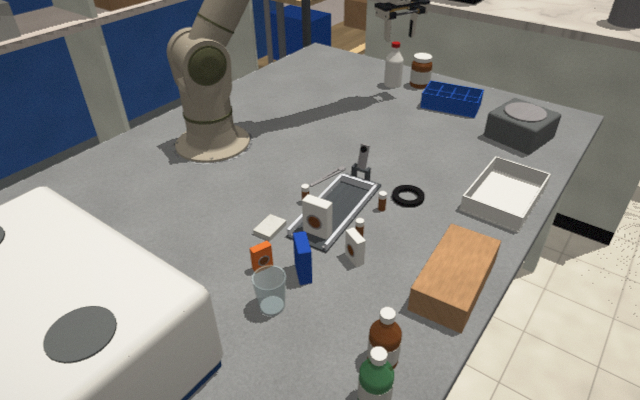

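View pics/side0.png

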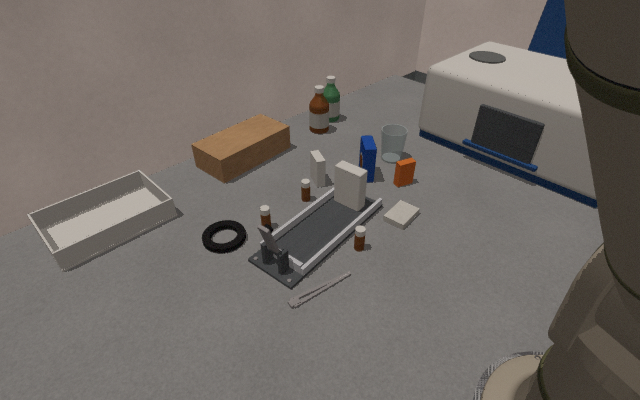

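View pics/wrist0.png

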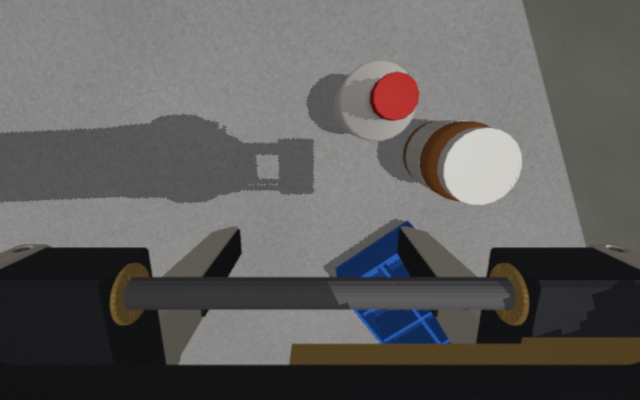

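The scene view shows the dock at about (340,205). The cassette stands in it at (317,217), window towards the camera, and the clamp is at (363,160). The side view shows the dock at (315,235) and the clamp at (270,245). I'll enlarge both.

```bash
python3 - <<'E'
import cv2
a=cv2.imread("pics/scene0.png")[130:290,230:430]; cv2.imwrite("pics/sc_c.png",cv2.resize(a,None,fx=4,fy=3.75 if 0 else 3.7,interpolation=cv2.INTER_CUBIC)[:600])
b=cv2.imread("pics/side0.png")[130:310,190:430]; cv2.imwrite("pics/si_c.png",cv2.resize(b,None,fx=3.3,fy=3.3,interpolation=cv2.INTER_CUBIC))
E
```

```text
(no output)
```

View pics/sc_c.png

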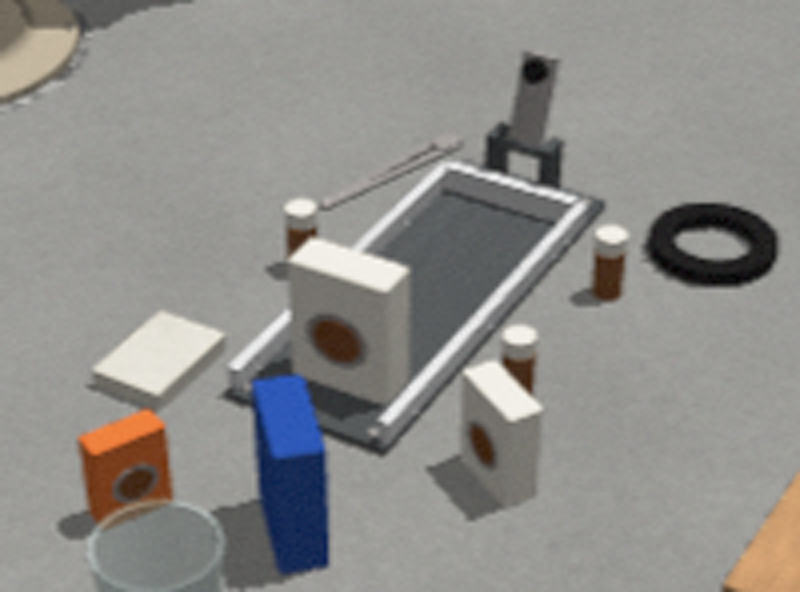

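View pics/si_c.png

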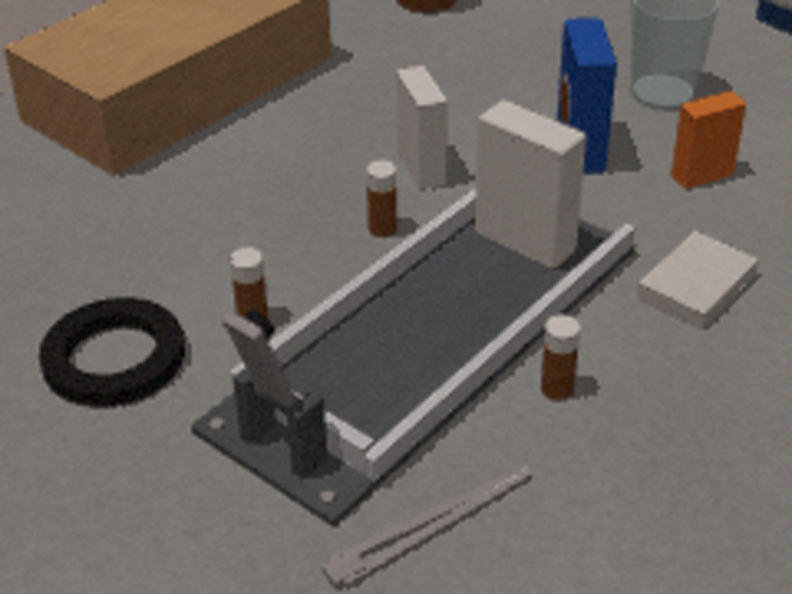

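```bash
cat > h.py <<'E'
import numpy as np,cv2
from scipy.optimize import least_squares
C={}
def load():
    import pickle,os
    if os.path.exists('cal.pkl'): return pickle.load(open('cal.pkl','rb'))
    from cell import snapshot
    d={}
    for n in("scene","side"):
        s=snapshot(n); d[n]={k:np.array(s[k]) for k in("mtx","rvec","tvec")}
    pickle.dump(d,open('cal.pkl','wb')); return d
C=load()
def ray(n,uv):
    c=C[n];R=cv2.Rodrigues(c["rvec"])[0];t=c["tvec"].ravel()
    d=R.T@np.linalg.inv(c["mtx"])@np.array([uv[0],uv[1],1.]);return -R.T@t,d
def onz(n,uv,z):
    o,d=ray(n,uv);return o+d*(z-o[2])/d[2]
def proj(n,P):
    c=C[n];return cv2.projectPoints(np.array(P,float).reshape(-1,3),c["rvec"],c["tvec"],c["mtx"],None)[0].reshape(-1,2)
def sc(x,y):return (x/4+230-.4,y/3.7+130-.4)
def si(x,y):return (x/3.3+190-.35,y/3.3+130-.35)
E
python3 - <<'E'
from h import *
obs=[("scene",sc(380,452),(-.16,-.058,0)),("scene",sc(225,393),(-.16,.058,.0)),("scene",sc(605,205),(.16,-.058,.008)),
("side",si(335,515),(.16,.058,.008)),("side",si(193,427),(.16,-.058,.008)),("side",si(636,250),(-.16,.058,0))]
for n,uv,p in obs: print(p,onz(n,uv,p[2]).round(4))
def w(q,P):
    x,y,th=q;P=np.array(P);c,s=np.cos(th),np.sin(th);return np.array([x+c*P[0]-s*P[1],y+s*P[0]+c*P[1],P[2]])
f=lambda q:np.concatenate([onz(n,uv,p[2])[:2]-w(q,p)[:2] for n,uv,p in obs])
r=least_squares(f,[.6,.1,1.5],loss='soft_l1',f_scale=.003);q=r.x;print(q,f(q).reshape(-1,2).round(4))
np.save('dock.npy',q)
def todock(P):
    d=np.array(P)[:2]-q[:2];c,s=np.cos(q[2]),np.sin(q[2]);return np.array([c*d[0]+s*d[1],-s*d[0]+c*d[1],P[2]]).round(4)
for n,L in (("scene",[sc(312,240),sc(410,268),sc(402,290),sc(290,262)]),("side",[si(505,101),si(583,135),si(555,152),si(477,118)])):
    for uv in L: print(n,todock(onz(n,uv,.108)))
for k,uv,z in(("vialAtop",sc(301,208),.054),("vialstop",sc(610,234),.054),("vialload",sc(519,337),.054),("smallbox",sc(500,385),.08),("blue",sc(282,390),.1),("card",sc(160,350),.016),("tweezfar",sc(455,143),.004),("tweeznear",sc(325,207),.004),("beaker",sc(155,530),.09),("ring",sc(712,240),.01)):
    p=onz("scene",uv,z);print(k,p.round(3),todock(p))
a,da=ray("scene",sc(538,55)); b,db=ray("side",si(240,322))
A=np.stack([da,-db],1);s=np.linalg.lstsq(A,b-a,rcond=None)[0];print("tip",todock(a+da*s[0]),todock(b+db*s[1]))
for n in("scene","side"): print(n, proj(n,[w(q,(.139,0,.0505))]))
E
```

```text
(-0.16, -0.058, 0) [ 0.601  -0.2043  0.    ]
(-0.16, 0.058, 0.0) [ 0.4875 -0.2147  0.    ]
(0.16, -0.058, 0.008) [0.5737 0.104  0.008 ]
(0.16, 0.058, 0.008) [0.4604 0.0979 0.008 ]
(0.16, -0.058, 0.008) [0.5705 0.1135 0.008 ]
(-0.16, 0.058, 0) [ 0.4949 -0.2188  0.    ]
[ 0.53091437 -0.05308587  1.66797853] [[-0.0032  0.0024]
 [-0.0013  0.0033]
 [ 0.0006 -0.0078]
 [ 0.0027 -0.0026]
 [-0.0026  0.0017]
 [ 0.0062 -0.0008]]
scene [-0.1025  0.0247  0.108 ]
scene [-0.0986 -0.0418  0.108 ]
scene [-0.1207 -0.0492  0.108 ]
scene [-0.1292  0.0234  0.108 ]
side [-0.1206 -0.0399  0.108 ]
side [-0.1201  0.0246  0.108 ]
side [-0.0921  0.022   0.108 ]
side [-0.0915 -0.0413  0.108 ]
vialAtop [ 0.441 -0.075  0.054] [-0.0131  0.0917  0.054 ]
vialstop [0.625 0.019 0.054] [ 0.0623 -0.1009  0.054 ]
vialload [ 0.639 -0.112  0.054] [-0.0691 -0.1018  0.054 ]
smallbox [ 0.671 -0.184  0.08 ] [-0.1436 -0.1271  0.08  ]
blue [ 0.588 -0.277  0.1  ] [-0.2286 -0.0351  0.1   ]
card [ 0.438 -0.218  0.016] [-0.1551  0.1088  0.016 ]
tweezfar [0.435 0.117 0.004] [0.1791 0.079  0.004 ]
tweeznear [ 0.41  -0.01   0.004] [0.0544 0.1163 0.004 ]
beaker [ 0.601 -0.398  0.09 ] [-0.35   -0.0359  0.09  ]
ring [0.658 0.106 0.01 ] [ 0.1461 -0.1423  0.01  ]
tip [0.1578 0.0039 0.1203] [ 0.1618 -0.0017  0.1224]
scene [[361.24186381 169.14278731]]
side [[275.12059865 250.0803603 ]]
```

Call:
jog_arm(rows=[{"az": 0.149,"gripper": 36},{"az": 0.149,"gripper": 36},{"az": 0.149,"gripper": 36},{"az": 0.149,"gripper": 36},{"az": 0.149,"gripper": 36},{"az": 0.149,"gripper": 36},{"az": 0.145,"gripper": 36},{"gripper": 36}])

```text
$.rows[0]: bad value
```

```bash
cat >> h.py <<'E'
q=np.load('dock.npy') if __import__('os').path.exists('dock.npy') else None
def todock(P):
    d=np.array(P)[:2]-q[:2];c,s=np.cos(q[2]),np.sin(q[2]);return np.array([c*d[0]+s*d[1],-s*d[0]+c*d[1],P[2]])
def where():
    from cell import state
    s=state();R=cv2.Rodrigues(s["tool_rot"])[0]
    print("t",s["t"],"dock",(todock(s["eef_pos"])*1000).round(1),"yaw y-axis",np.degrees(np.arctan2(R[1,1],R[0,1])).round(2),"want",np.degrees(q[2]-np.pi/2).round(2),"tilt",R[:,2].round(4),"F",s["contact_force"].round(2),"gap",s["finger_gap"].round(4))
    return s,R
E
python3 -c "
from h import *
where()"
```

```text
Traceback (most recent call last):
  File "h.py", line 28, in where
    print("t",s["t"],"dock",(todock(s["eef_pos"])*1000).round(1),"yaw y-axis",np.degrees(np.arctan2(R[1,1],R[0,1])).round(2),"want",np.degrees(q[2]-np.pi/2).round(2),"tilt",R[:,2].round(4),"F",s["contact_force"].round(2),"gap",s["finger_gap"].round(4))
                                                                                                                                                                                                                                   ^^^^^^^^^^^^^^^^^^^^^
AttributeError: 'float' object has no attribute 'round'
```

Call:
jog_arm(rows=[{"dx": 0,"dy": 0,"dz": 0,"ax": 0,"ay": 0,"az": 0.149,"gripper": 36},{"dx": 0,"dy": 0,"dz": 0,"ax": 0,"ay": 0,"az": 0.149,"gripper": 36},{"dx": 0,"dy": 0,"dz": 0,"ax": 0,"ay": 0,"az": 0.149,"gripper": 36},{"dx": 0,"dy": 0,"dz": 0,"ax": 0,"ay": 0,"az": 0.149,"gripper": 36},{"dx": 0,"dy": 0,"dz": 0,"ax": 0,"ay": 0,"az": 0.149,"gripper": 36},{"dx": 0,"dy": 0,"dz": 0,"ax": 0,"ay": 0,"az": 0.149,"gripper": 36},{"dx": 0,"dy": 0,"dz": 0,"ax": 0,"ay": 0,"az": 0.145,"gripper": 36},{"dx": 0,"dy": 0,"dz": 0,"ax": 0,"ay": 0,"az": 0,"gripper": 36}])

```text
t: 1.05
eef_pos: [0.305, 0.6576, 0.2184]
tool_rot: [2.113, 2.325, -0.0]
contact_force: [-0.2, 0.6, -0.5]
finger_gap: 0.0372
```

```bash
sed -i 's/s\["finger_gap"\].round(4)/round(float(s["finger_gap"]),4)/' h.py
python3 -c "
from h import *
where()"
```

```text
t 1.05 dock [729.3 155.9 218.4] yaw y-axis 5.47 want 5.57 tilt [ 2.e-04 -5.e-04 -1.e+00] F [-0.17  0.64 -0.53] gap 0.0372
```

Call:
jog_arm(rows=[{"dx": -45,"dy": 8,"dz": 0,"ax": 0,"ay": 0,"az": 0,"gripper": 36},{"dx": -45,"dy": 8,"dz": 0,"ax": 0,"ay": 0,"az": 0,"gripper": 36},{"dx": -45,"dy": 8,"dz": 0,"ax": 0,"ay": 0,"az": 0,"gripper": 36},{"dx": -45,"dy": 8,"dz": 0,"ax": 0,"ay": 0,"az": 0,"gripper": 36},{"dx": -45,"dy": 8,"dz": 0,"ax": 0,"ay": 0,"az": 0,"gripper": 36},{"dx": -45,"dy": 8,"dz": 0,"ax": 0,"ay": 0,"az": 0,"gripper": 36},{"dx": -45,"dy": 8,"dz": 0,"ax": 0,"ay": 0,"az": 0,"gripper": 36},{"dx": -45,"dy": 8,"dz": 0,"ax": 0,"ay": 0,"az": 0,"gripper": 36}])

```text
t: 1.85
eef_pos: [0.4043, 0.3037, 0.2189]
tool_rot: [2.105, 2.332, 0.001]
contact_force: [1.4, 0.2, 0.1]
finger_gap: 0.0359
```

Call:
jog_arm(rows=[{"dx": -45,"dy": 8,"dz": 0,"ax": 0,"ay": 0,"az": 0,"gripper": 36},{"dx": -45,"dy": 8,"dz": 0,"ax": 0,"ay": 0,"az": 0,"gripper": 36},{"dx": -45,"dy": 8,"dz": 0,"ax": 0,"ay": 0,"az": 0,"gripper": 36},{"dx": -45,"dy": 8,"dz": 0,"ax": 0,"ay": 0,"az": 0,"gripper": 36},{"dx": -45,"dy": 8,"dz": 0,"ax": 0,"ay": 0,"az": 0,"gripper": 36},{"dx": -45,"dy": 8,"dz": 0,"ax": 0,"ay": 0,"az": 0,"gripper": 36},{"dx": -45,"dy": 8,"dz": 0,"ax": 0,"ay": 0,"az": 0,"gripper": 36},{"dx": -45,"dy": 8,"dz": 0,"ax": 0,"ay": 0,"az": 0,"gripper": 36}])

```text
t: 2.65
eef_pos: [0.5029, -0.0485, 0.2189]
tool_rot: [2.105, 2.332, 0.001]
contact_force: [0.6, -0.0, -0.2]
finger_gap: 0.0358
```

```bash
python3 -c "
from h import *
where()"
```

```text
t 2.65 dock [  7.3  27.5 218.9] yaw y-axis 5.86 want 5.57 tilt [ 6.e-04  0.e+00 -1.e+00] F [ 0.62 -0.04 -0.23] gap 0.0358
```

Call:
jog_arm(rows=[{"dx": -43,"dy": 9,"dz": 0,"ax": 0,"ay": 0,"az": 0,"gripper": 36},{"dx": -43,"dy": 9,"dz": 0,"ax": 0,"ay": 0,"az": 0,"gripper": 36},{"dx": -43,"dy": 9,"dz": 0,"ax": 0,"ay": 0,"az": 0,"gripper": 36},{"dx": -43,"dy": 8,"dz": 0,"ax": 0,"ay": 0,"az": 0,"gripper": 36},{"dx": 0,"dy": 0,"dz": 0,"ax": 0,"ay": 0,"az": 0,"gripper": 36},{"dx": 0,"dy": 0,"dz": 0,"ax": 0,"ay": 0,"az": 0,"gripper": 36},{"dx": 0,"dy": 0,"dz": 0,"ax": 0,"ay": 0,"az": 0,"gripper": 36},{"dx": 0,"dy": 0,"dz": 0,"ax": 0,"ay": 0,"az": 0,"gripper": 36}])

```text
t: 3.45
eef_pos: [0.554, -0.2129, 0.2187]
tool_rot: [-2.107, -2.329, -0.001]
contact_force: [1.6, -0.9, -0.2]
finger_gap: 0.0361
```

```bash
python3 -c "
from h import *
from cell import snapshot
where()
a=snapshot('wrist');cv2.imwrite('pics/w1.png',a['img'][:,:,::-1]);import pickle;pickle.dump({k:np.array(a[k]) for k in('mtx','rvec','tvec')},open('w1.pkl','wb'))
a=snapshot('scene');cv2.imwrite('pics/s1.png',cv2.resize(a['img'][130:290,230:430,::-1],None,fx=3.7,fy=3.7,interpolation=2))"
```

```text
t 3.45 dock [-161.3   -7.4  218.7] yaw y-axis 5.74 want 5.57 tilt [-1.e-04  7.e-04 -1.e+00] F [ 1.58 -0.94 -0.16] gap 0.0361
```

View pics/w1.png

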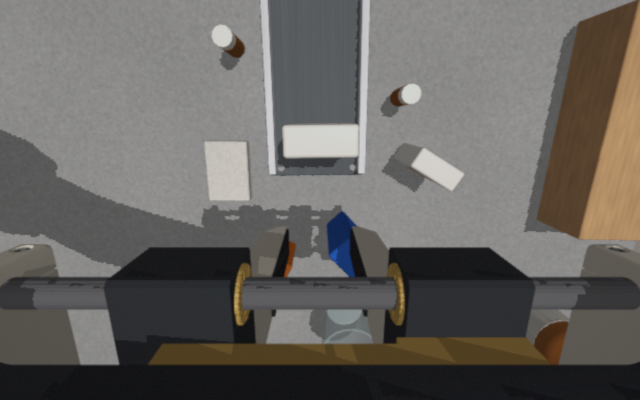

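View pics/s1.png

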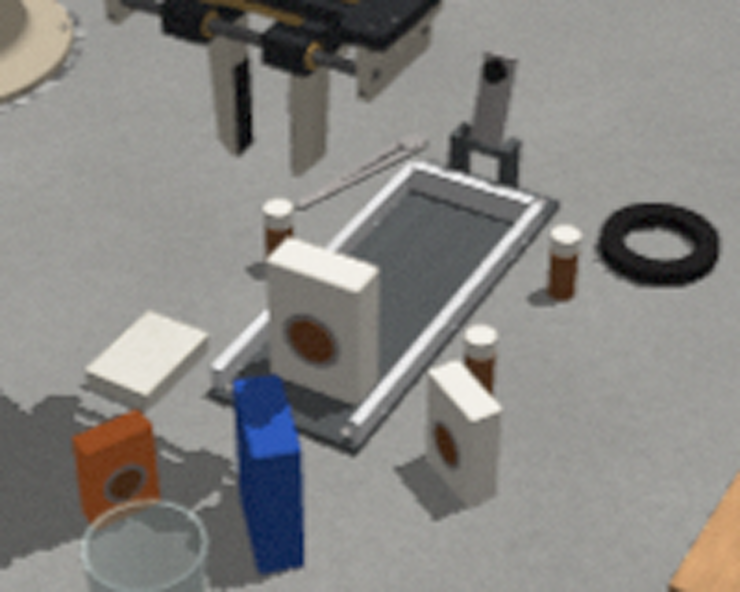

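The wrist view shows the cassette top spanning (283–358, 124–158) and the loading edge of the dock at row 175. The blue decoy is at (342,240), right by the fingers. I'll measure them.

```bash
python3 -c "
from h import *
import pickle;C['w']=pickle.load(open('w1.pkl','rb'))
for k,uv,z in [('plate L',(270,175),.008),('plate R',(366,174),.008),('casTL',(283,126),.108),('casTR',(358,124),.108),('casBL',(283,158),.108),('casBR',(358,158),.108),('wallL in top',(275,172),.026),('wallR in top',(357,172),.026),('wallL far',(269,2),.026),('wallR far',(361,2),.026),('blue topcorner L',(327,228),.1),('blue topcorner',(342,212),.1),('blue topR',(355,225),.1),('small near',(412,165),.08),('vial',(408,94),.054),('vialL',(222,36),.054)]:
  p=onz('w',uv,z);print(k,p.round(4),(todock(p)*1000).round(1))
for uv1,uv2 in [((265,378),(318,385))]:
  pass
print(proj('w',[[.554,-.2129,.2187]]))
for (u,v) in [((235,380),None),((255,377),None),((300,382),None),((295,395),None)]:
  uv=(u/3.7+230,v/3.7+130);p=onz('scene',uv,.1);print('blue?',(todock(p)*1000).round(0))
a,da=ray('scene',(272/3.7+230,456/3.7+130)); print()
for x,y in((235,380),(300,442),(265,455),(305,565),(280,570)):
  for z in(0,.1):print((x,y),z,(todock(onz('scene',(x/3.7+230,y/3.7+130),z))*1000).round(0))
"
```

```text
plate L [ 0.4915 -0.2175  0.008 ] [-159.8   55.2    8. ]
plate R [ 0.6128 -0.2039  0.008 ] [-158.   -66.9    8. ]
casTL [ 0.5152 -0.152   0.108 ] [-97.   25.3 108. ]
casTR [ 0.5819 -0.1435  0.108 ] [-95.  -41.9 108. ]
casBL [ 0.5172 -0.1807  0.108 ] [-125.6   26.   108. ]
casBR [ 0.5859 -0.1737  0.108 ] [-125.4  -43.   108. ]
wallL in top [ 0.5    -0.2096  0.026 ] [-152.8   46.    26. ]
wallR in top [ 0.5985 -0.1996  0.026 ] [-152.4  -53.    26. ]
wallL far [ 0.482  -0.0291  0.026 ] [28.6 46.3 26. ]
wallR far [ 0.5786 -0.0193  0.026 ] [ 28.9 -50.8  26. ]
blue topcorner L [ 0.5654 -0.2475  0.1   ] [-196.9  -15.4  100. ]
blue topcorner [ 0.5784 -0.2293  0.1   ] [-180.   -30.2  100. ]
blue topR [ 0.593  -0.2415  0.1   ] [-193.6  -43.5  100. ]
small near [ 0.6456 -0.1783  0.08  ] [-135.8 -102.    80. ]
vial [ 0.6365 -0.1082  0.054 ] [-65.1 -99.8  54. ]
vialL [ 0.4422 -0.0727  0.054 ] [-10.9  90.2  54. ]
[[319.16878913 241.38429063]]Traceback (most recent call last):
  File "<string>", line 10, in <module>
    uv=(u/3.7+230,v/3.7+130);p=onz('scene',uv,.1);print('blue?',(todock(p)*1000).round(0))
        ~^~~~
TypeError: unsupported operand type(s) for /: 'tuple' and 'float'
```

Call:
jog_arm(rows=[{"dx": 12,"dy": 1,"dz": 0,"ax": 0,"ay": 0,"az": 0.003,"gripper": 36},{"dx": 0,"dy": 0,"dz": 34,"ax": 0,"ay": 0,"az": 0,"gripper": 36},{"dx": 0,"dy": 0,"dz": 34,"ax": 0,"ay": 0,"az": 0,"gripper": 36},{"dx": 0,"dy": 0,"dz": 34,"ax": 0,"ay": 0,"az": 0,"gripper": 36},{"dx": 0,"dy": 0,"dz": 32,"ax": 0,"ay": 0,"az": 0,"gripper": 36},{"dx": 0,"dy": 0,"dz": 0,"ax": 0,"ay": 0,"az": 0,"gripper": 36},{"dx": 0,"dy": 0,"dz": 0,"ax": 0,"ay": 0,"az": 0,"gripper": 36},{"dx": 0,"dy": 0,"dz": 0,"ax": 0,"ay": 0,"az": 0,"gripper": 36}])

```text
t: 4.35
eef_pos: [0.5548, -0.2023, 0.0863]
tool_rot: [2.113, 2.322, 0.002]
contact_force: [-0.4, -0.2, -0.2]
finger_gap: 0.0363
```

```bash
cat > look.py <<'E'
import sys
from h import *
from cell import snapshot
where(); t=sys.argv[1]
a=snapshot('side')['img'][130:310,190:430,::-1];b=snapshot('scene')['img'][130:290,230:430,::-1]
cv2.imwrite(f'pics/{t}.png',np.vstack([cv2.resize(a,None,fx=2.2,fy=1.65*1.0,interpolation=2)[:0],]) if 0 else np.hstack([cv2.resize(a,(400,300),interpolation=2),cv2.resize(b,(375,300),interpolation=2)]))
E
python3 look.py a2
```

```text
t 4.35 dock [-150.9   -9.3   86.3] yaw y-axis 5.41 want 5.57 tilt [ 2.1e-03 -5.0e-04 -1.0e+00] F [-0.41 -0.22 -0.18] gap 0.0363
```

View pics/a2.png

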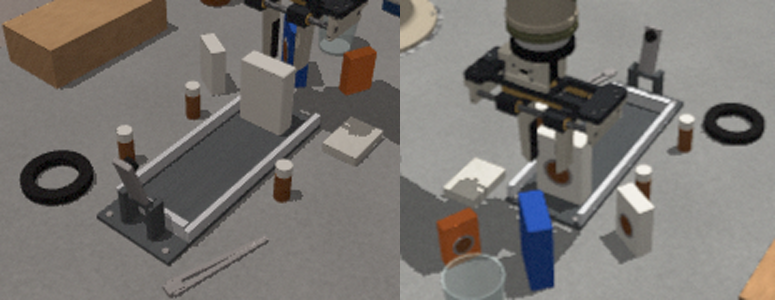

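Call:
jog_arm(rows=[{"dx": 12,"dy": 0,"dz": 0,"ax": 0,"ay": 0,"az": 0,"gripper": 36},{"dx": 5,"dy": 0,"dz": 0,"ax": 0,"ay": 0,"az": 0,"gripper": 36},{"dx": 5,"dy": 0,"dz": 0,"ax": 0,"ay": 0,"az": 0,"gripper": 36},{"dx": 5,"dy": 0,"dz": 0,"ax": 0,"ay": 0,"az": 0,"gripper": 36},{"dx": 5,"dy": 0,"dz": 0,"ax": 0,"ay": 0,"az": 0,"gripper": 36},{"dx": 4,"dy": 0,"dz": 0,"ax": 0,"ay": 0,"az": 0,"gripper": 36},{"dx": 3,"dy": 0,"dz": 0,"ax": 0,"ay": 0,"az": 0,"gripper": 36},{"dx": 0,"dy": 0,"dz": 0,"ax": 0,"ay": 0,"az": 0,"gripper": 36}])

```text
t: 5.25
eef_pos: [0.5502, -0.1631, 0.0845]
tool_rot: [-2.114, -2.324, -0.0]
contact_force: [-0.5, -0.3, -0.7]
finger_gap: 0.036
```

```bash
python3 look.py a3
```

```text
t 5.25 dock [-111.3   -8.5   84.5] yaw y-axis 5.42 want 5.57 tilt [-2.e-04  2.e-04 -1.e+00] F [-0.46 -0.35 -0.68] gap 0.036
```

View pics/a3.png

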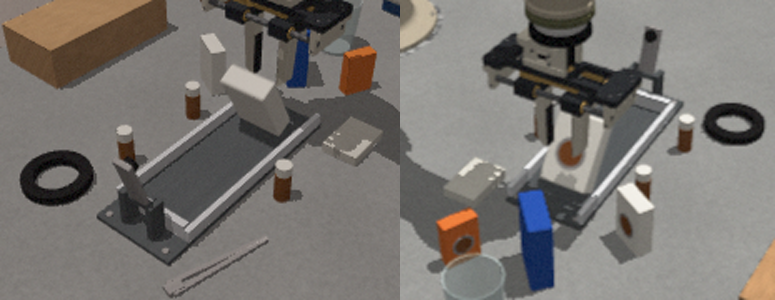

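The cassette is tipping the right way, about 25°. I'll continue.

Call:
jog_arm(rows=[{"dx": 3,"dy": 0,"dz": 0,"ax": 0,"ay": 0,"az": 0,"gripper": 36},{"dx": 3,"dy": 0,"dz": 0,"ax": 0,"ay": 0,"az": 0,"gripper": 36},{"dx": 3,"dy": 0,"dz": 0,"ax": 0,"ay": 0,"az": 0,"gripper": 36},{"dx": 3,"dy": 0,"dz": 0,"ax": 0,"ay": 0,"az": 0,"gripper": 36},{"dx": 0,"dy": 0,"dz": 0,"ax": 0,"ay": 0,"az": 0,"gripper": 36},{"dx": 0,"dy": 0,"dz": 0,"ax": 0,"ay": 0,"az": 0,"gripper": 36},{"dx": 0,"dy": 0,"dz": 0,"ax": 0,"ay": 0,"az": 0,"gripper": 36},{"dx": 0,"dy": 0,"dz": 0,"ax": 0,"ay": 0,"az": 0,"gripper": 36}])

```text
t: 6.15
eef_pos: [0.5491, -0.1518, 0.0846]
tool_rot: [2.115, 2.323, -0.0]
contact_force: [0.2, -0.4, 0.6]
finger_gap: 0.0363
```

```bash
python3 look.py a4
```

```text
t 6.15 dock [-100.    -8.5   84.6] yaw y-axis 5.38 want 5.57 tilt [ 0.e+00 -1.e-04 -1.e+00] F [ 0.18 -0.39  0.58] gap 0.0363
```

View pics/a4.png

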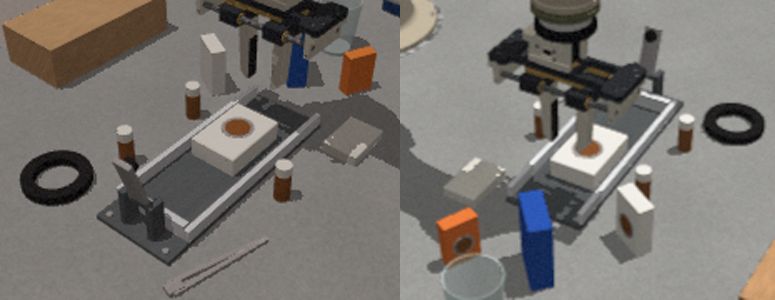

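```bash
cat > wr.py <<'E'
import sys
from h import *
from cell import snapshot
import pickle
a=snapshot('wrist');cv2.imwrite(f'pics/{sys.argv[1]}.png',a['img'][:,:,::-1]);pickle.dump({k:np.array(a[k]) for k in('mtx','rvec','tvec')},open('w.pkl','wb'))
E
python3 wr.py w4
```

```text
(no output)
```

View pics/w4.png

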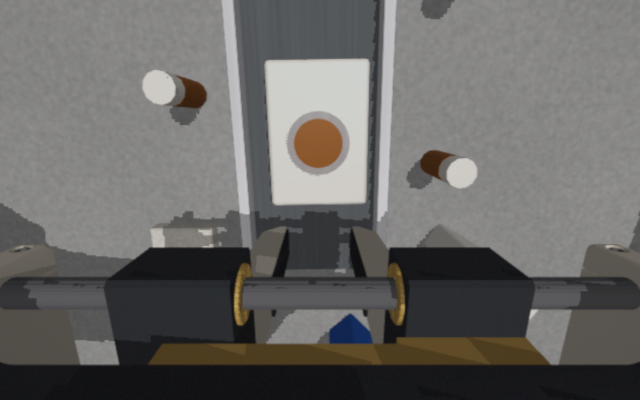

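The cassette lies flat, window up, corners at about (265,59), (369,59), (367,204) and (273,205).

```bash
python3 -c "
from h import *
import pickle;C['w']=pickle.load(open('w.pkl','rb'))
for uv,z in [((265,59),.038),((369,59),.038),((367,204),.038),((273,205),.038),((233,60),.026),((247,212),.026),((384,60),.026),((377,205),.026)]:
  p=onz('w',uv,z);print(uv,(todock(p)*1000).round(1))
print((todock(onz('w',(440,225),.08))*1000).round(1),(todock(onz('w',(440,225),.06))*1000).round(1))
a,da=ray('w',(440,225))
"
```

```text
(265, 59) [ 8.4 26.6 38. ]
(369, 59) [  8.2 -41.4  38. ]
(367, 204) [-90.3 -43.8  38. ]
(273, 205) [-90.9  25.5  38. ]
(233, 60) [10.  50.8 26. ]
(247, 212) [-100.    48.1   26. ]
(384, 60) [  9.7 -53.6  26. ]
(377, 205) [-94.5 -53.6  26. ]
[-91.6 -81.3  80. ] [-98.8 -89.8  60. ]
```

```bash
python3 -c "
from h import *
f=lambda x,y:(x/3.7+230-.4,y/3.7+130-.4)
for name,t,b in [('small',(467,420),(468,507)),('blue',(250,458),(270,570)),('smallR',(499,408),(496,490))]:
  pb=onz('scene',f(*b),0)
  for h in(.06,.07,.08,.09,.1,.11):
    print(name,h,(proj('scene',pb+[0,0,h])[0]),f(*t), (todock(pb)*1000).round(0))
"
```

```text
small 0.06 [356.96293111 247.83045244] (355.8162162162162, 243.11351351351348) [-163. -144.   -0.]
small 0.07 [357.11476744 244.57411114] (355.8162162162162, 243.11351351351348) [-163. -144.   -0.]
small 0.08 [357.26832476 241.28086079] (355.8162162162162, 243.11351351351348) [-163. -144.   -0.]
small 0.09 [357.42363249 237.95007029] (355.8162162162162, 243.11351351351348) [-163. -144.   -0.]
small 0.1 [357.58072075 234.58109407] (355.8162162162162, 243.11351351351348) [-163. -144.   -0.]
small 0.11 [357.73962032 231.17327168] (355.8162162162162, 243.11351351351348) [-163. -144.   -0.]
blue 0.06 [301.6132368  264.70075741] (297.1675675675676, 253.38378378378377) [-271.  -65.    0.]
blue 0.07 [301.44671698 261.41225009] (297.1675675675676, 253.38378378378377) [-271.  -65.    0.]
blue 0.08 [301.27823333 258.08496009] (297.1675675675676, 253.38378378378377) [-271.  -65.    0.]
blue 0.09 [301.1077509  254.71819726] (297.1675675675676, 253.38378378378377) [-271.  -65.    0.]
blue 0.1 [300.93523391 251.31125499] (297.1675675675676, 253.38378378378377) [-271.  -65.    0.]
blue 0.11 [300.76064571 247.86340972] (297.1675675675676, 253.38378378378377) [-271.  -65.    0.]
smallR 0.06 [364.77268627 243.28670223] (364.4648648648649, 239.87027027027025) [-141. -153.    0.]
smallR 0.07 [364.96639934 240.04051202] (364.4648648648649, 239.87027027027025) [-141. -153.    0.]
smallR 0.08 [365.162284   236.75793093] (364.4648648648649, 239.87027027027025) [-141. -153.    0.]
smallR 0.09 [365.36037697 233.43834357] (364.4648648648649, 239.87027027027025) [-141. -153.    0.]
smallR 0.1 [365.56071581 230.08112062] (364.4648648648649, 239.87027027027025) [-141. -153.    0.]
smallR 0.11 [365.76333892 226.68561838] (364.4648648648649, 239.87027027027025) [-141. -153.    0.]
```

Call:
jog_arm(rows=[{"dx": -13,"dy": 0,"dz": 0,"ax": 0,"ay": 0,"az": -0.003,"gripper": 36},{"dx": 0,"dy": 0,"dz": 0,"ax": 0,"ay": 0,"az": 0,"gripper": 36},{"dx": 0,"dy": 0,"dz": 20,"ax": 0,"ay": 0,"az": 0,"gripper": 36},{"dx": 0,"dy": 0,"dz": 20,"ax": 0,"ay": 0,"az": 0,"gripper": 36},{"dx": 0,"dy": 0,"dz": 15,"ax": 0,"ay": 0,"az": 0,"gripper": 36},{"dx": 0,"dy": 0,"dz": 7,"ax": 0,"ay": 0,"az": 0,"gripper": 36},{"dx": 0,"dy": 0,"dz": 0,"ax": 0,"ay": 0,"az": 0,"gripper": 36},{"dx": 0,"dy": 0,"dz": 0,"ax": 0,"ay": 0,"az": 0,"gripper": 36}])

```text
t: 7.1
eef_pos: [0.5505, -0.165, 0.023]
tool_rot: [2.111, 2.326, 0.0]
contact_force: [-0.0, 0.5, -0.2]
finger_gap: 0.0362
```

```bash
python3 look.py a5; python3 wr.py w5
```

```text
t 7.1 dock [-113.2   -8.6   23. ] yaw y-axis 5.54 want 5.57 tilt [ 3.e-04 -2.e-04 -1.e+00] F [-0.03  0.48 -0.16] gap 0.0362
```

View pics/a5.png

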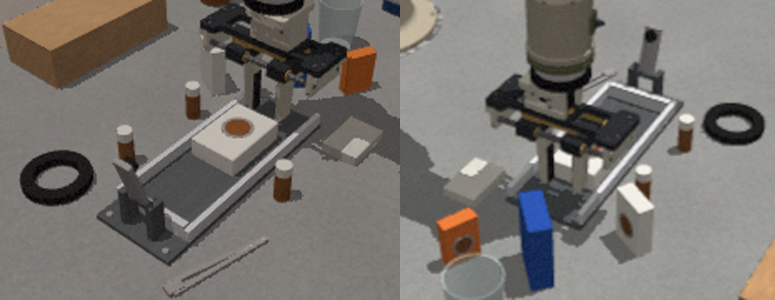

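View pics/w5.png

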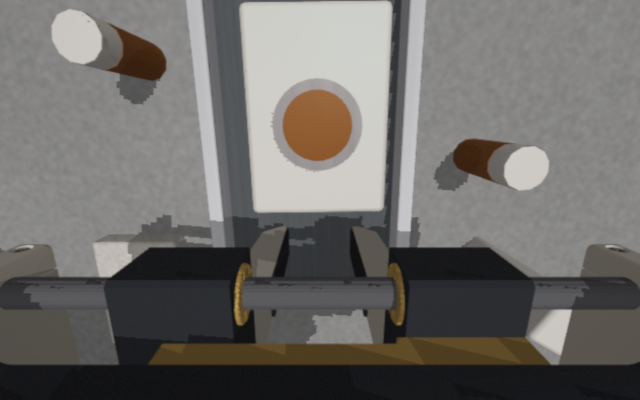

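Call:
jog_arm(rows=[{"dx": 8,"dy": 0,"dz": 0,"ax": 0,"ay": 0,"az": 0,"gripper": 36},{"dx": 10,"dy": 0,"dz": 0,"ax": 0,"ay": 0,"az": 0,"gripper": 36},{"dx": 13,"dy": 0,"dz": 0,"ax": 0,"ay": 0,"az": 0,"gripper": 36},{"dx": 14,"dy": 0,"dz": 0,"ax": 0,"ay": 0,"az": 0,"gripper": 36},{"dx": 14,"dy": 0,"dz": 0,"ax": 0,"ay": 0,"az": 0,"gripper": 36},{"dx": 14,"dy": 0,"dz": 0,"ax": 0,"ay": 0,"az": 0,"gripper": 36},{"dx": 14,"dy": 0,"dz": 0,"ax": 0,"ay": 0,"az": 0,"gripper": 36},{"dx": 8,"dy": 0,"dz": 0,"ax": 0,"ay": 0,"az": 0,"gripper": 36}])

```text
t: 8.05
eef_pos: [0.5408, -0.068, 0.0226]
tool_rot: [-2.109, -2.328, -0.0]
contact_force: [0.3, -1.4, 1.1]
finger_gap: 0.0357
```

```bash
python3 look.py a6; python3 wr.py w6
```

```text
t 8.05 dock [-15.8  -8.4  22.6] yaw y-axis 5.65 want 5.57 tilt [-4.e-04  5.e-04 -1.e+00] F [ 0.34 -1.39  1.08] gap 0.0357
```

View pics/a6.png

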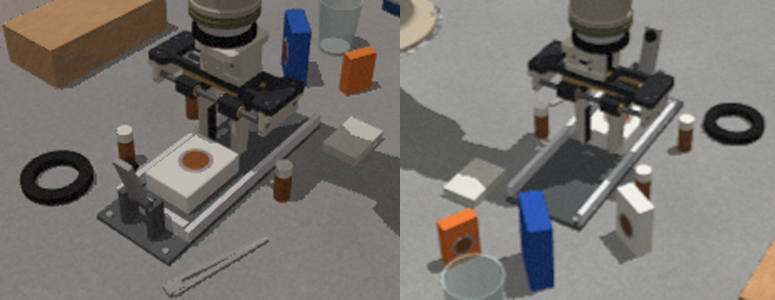

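View pics/w6.png

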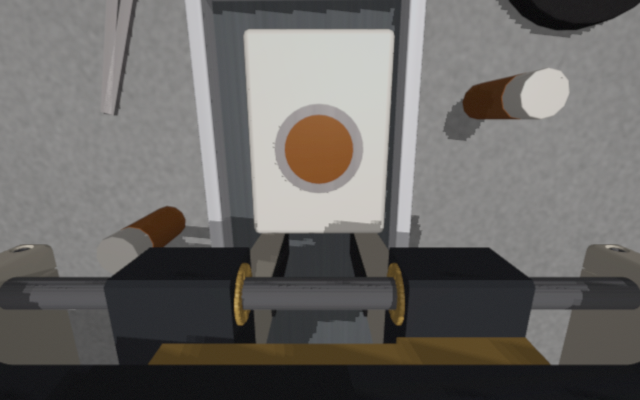

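Call:
jog_arm(rows=[{"dx": 4,"dy": 0,"dz": 0,"ax": 0,"ay": 0,"az": 0,"gripper": 36},{"dx": 4,"dy": 0,"dz": 0,"ax": 0,"ay": 0,"az": 0,"gripper": 36},{"dx": 3,"dy": 0,"dz": 0,"ax": 0,"ay": 0,"az": 0,"gripper": 36},{"dx": 2,"dy": 0,"dz": 0,"ax": 0,"ay": 0,"az": 0,"gripper": 36},{"dx": 2,"dy": 0,"dz": 0,"ax": 0,"ay": 0,"az": 0,"gripper": 36},{"dx": 1,"dy": 0,"dz": 0,"ax": 0,"ay": 0,"az": 0,"gripper": 36},{"dx": 0,"dy": 0,"dz": 0,"ax": 0,"ay": 0,"az": 0,"gripper": 36},{"dx": 0,"dy": 0,"dz": 0,"ax": 0,"ay": 0,"az": 0,"gripper": 36}])

```text
t: 9.0
eef_pos: [0.5396, -0.054, 0.0227]
tool_rot: [-2.111, -2.327, -0.0]
contact_force: [-0.2, 0.2, 0.3]
finger_gap: 0.036
```

```bash
python3 -c "
from h import *
where()"; python3 wr.py w7
```

```text
t 9.0 dock [-1.8 -8.5 22.7] yaw y-axis 5.56 want 5.57 tilt [-0.e+00  1.e-04 -1.e+00] F [-0.18  0.23  0.26] gap 0.036
```

View pics/w7.png

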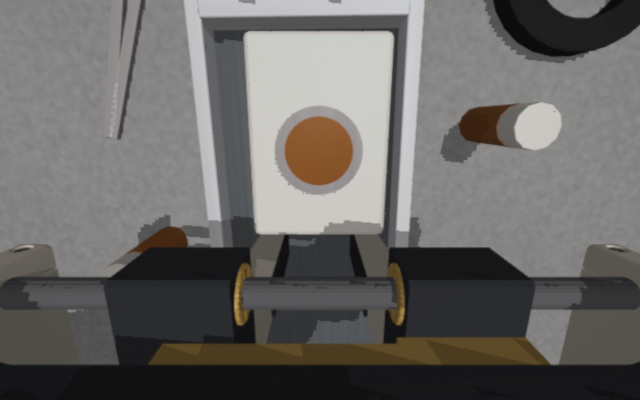

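Call:
jog_arm(rows=[{"dx": 3,"dy": 0,"dz": 0,"ax": 0,"ay": 0,"az": 0,"gripper": 36},{"dx": 2,"dy": 0,"dz": 0,"ax": 0,"ay": 0,"az": 0,"gripper": 36},{"dx": 1,"dy": 0,"dz": 0,"ax": 0,"ay": 0,"az": 0,"gripper": 36},{"dx": 1,"dy": 0,"dz": 0,"ax": 0,"ay": 0,"az": 0,"gripper": 36},{"dx": 1,"dy": 0,"dz": 0,"ax": 0,"ay": 0,"az": 0,"gripper": 36},{"dx": 1,"dy": 0,"dz": 0,"ax": 0,"ay": 0,"az": 0,"gripper": 36},{"dx": 0,"dy": 0,"dz": 0,"ax": 0,"ay": 0,"az": 0,"gripper": 36},{"dx": 0,"dy": 0,"dz": 0,"ax": 0,"ay": 0,"az": 0,"gripper": 36}])

```text
t: 9.85
eef_pos: [0.5391, -0.0464, 0.0227]
tool_rot: [2.111, 2.324, -0.0]
contact_force: [0.6, -5.4, 0.1]
finger_gap: 0.0359
```

```bash
python3 -c "
from h import *
where()"; python3 wr.py w8
```

```text
t 9.85 dock [ 5.8 -8.8 22.7] yaw y-axis 5.51 want 5.57 tilt [ 0.0012 -0.0015 -1.    ] F [ 0.56 -5.37  0.15] gap 0.0359
```

View pics/w8.png

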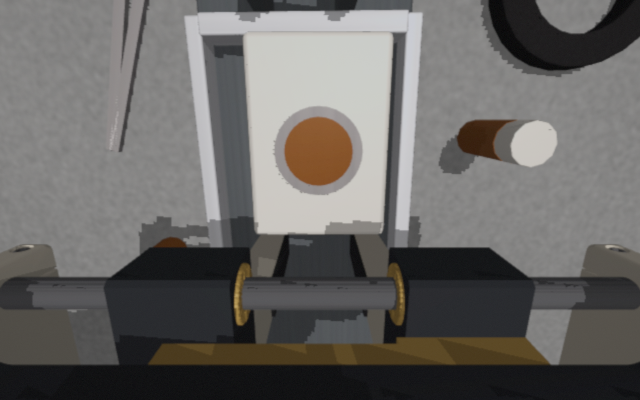

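Call:
jog_arm(rows=[{"dx": 1,"dy": 0,"dz": 0,"ax": 0,"ay": 0,"az": 0,"gripper": 36},{"dx": 1,"dy": 0,"dz": 0,"ax": 0,"ay": 0,"az": 0,"gripper": 36},{"dx": 0,"dy": 0,"dz": 0,"ax": 0,"ay": 0,"az": 0,"gripper": 36},{"dx": 0,"dy": 0,"dz": 0,"ax": 0,"ay": 0,"az": 0,"gripper": 36},{"dx": 0,"dy": 0,"dz": 0,"ax": 0,"ay": 0,"az": 0,"gripper": 36},{"dx": 0,"dy": 0,"dz": 0,"ax": 0,"ay": 0,"az": 0,"gripper": 36},{"dx": 0,"dy": 0,"dz": 0,"ax": 0,"ay": 0,"az": 0,"gripper": 36},{"dx": 0,"dy": 0,"dz": 0,"ax": 0,"ay": 0,"az": 0,"gripper": 36}])

```text
t: 10.7
eef_pos: [0.5396, -0.0463, 0.0229]
tool_rot: [2.111, 2.321, -0.001]
contact_force: [2.0, -11.9, 0.9]
finger_gap: 0.0358
```

```bash
python3 look.py a9
```

```text
t 10.7 dock [ 5.9 -9.3 22.9] yaw y-axis 5.44 want 5.57 tilt [ 0.0028 -0.0035 -1.    ] F [  2.03 -11.87   0.9 ] gap 0.0358
```

View pics/a9.png

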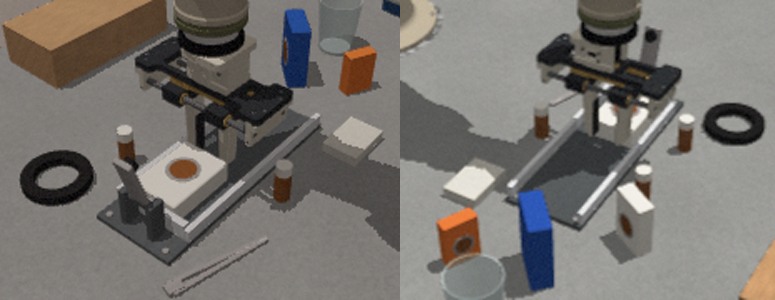

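Call:
jog_arm(rows=[{"dx": -6,"dy": 0,"dz": 0,"ax": 0,"ay": 0,"az": 0,"gripper": 36},{"dx": -6,"dy": 0,"dz": 0,"ax": 0,"ay": 0,"az": 0,"gripper": 36},{"dx": 0,"dy": 0,"dz": -30,"ax": 0,"ay": 0,"az": 0,"gripper": 36},{"dx": 0,"dy": 0,"dz": -45,"ax": 0,"ay": 0,"az": 0,"gripper": 0},{"dx": 0,"dy": 0,"dz": -45,"ax": 0,"ay": 0,"az": 0,"gripper": 0},{"dx": 0,"dy": -3,"dz": -40,"ax": 0,"ay": 0,"az": 0,"gripper": 0},{"dx": 25,"dy": -4,"dz": 0,"ax": 0,"ay": 0,"az": 0,"gripper": 0},{"dx": 40,"dy": 0,"dz": 0,"ax": 0,"ay": 0,"az": 0,"gripper": 0}])

```text
t: 11.6
eef_pos: [0.5266, 0.0077, 0.1843]
tool_rot: [2.114, 2.321, 0.003]
contact_force: [0.8, 0.1, -0.5]
finger_gap: 0.0024
```

Call:
jog_arm(rows=[{"dx": 40,"dy": 0,"dz": 0,"ax": 0,"ay": 0,"az": 0,"gripper": 0},{"dx": 40,"dy": 0,"dz": 0,"ax": 0,"ay": 0,"az": 0,"gripper": 0},{"dx": 40,"dy": 0,"dz": 0,"ax": 0,"ay": 0,"az": 0,"gripper": 0},{"dx": 25,"dy": 0,"dz": 0,"ax": 0,"ay": 0,"az": 0,"gripper": 0},{"dx": 0,"dy": 0,"dz": 0,"ax": 0,"ay": 0,"az": 0,"gripper": 0},{"dx": 0,"dy": 0,"dz": 0,"ax": 0,"ay": 0,"az": 0,"gripper": 0},{"dx": 0,"dy": 0,"dz": 0,"ax": 0,"ay": 0,"az": 0,"gripper": 0},{"dx": 0,"dy": 0,"dz": 0,"ax": 0,"ay": 0,"az": 0,"gripper": 0}])

```text
t: 12.4
eef_pos: [0.5125, 0.1518, 0.1827]
tool_rot: [2.113, 2.324, -0.0]
contact_force: [-1.0, -0.8, 0.4]
finger_gap: 0.0001
```

```bash
python3 look.py a10;python3 wr.py w10
```

```text
t 12.4 dock [205.7  -1.5 182.7] yaw y-axis 5.44 want 5.57 tilt [ 0.e+00 -2.e-04 -1.e+00] F [-1.01 -0.83  0.43] gap 0.0001
```

View pics/a10.png

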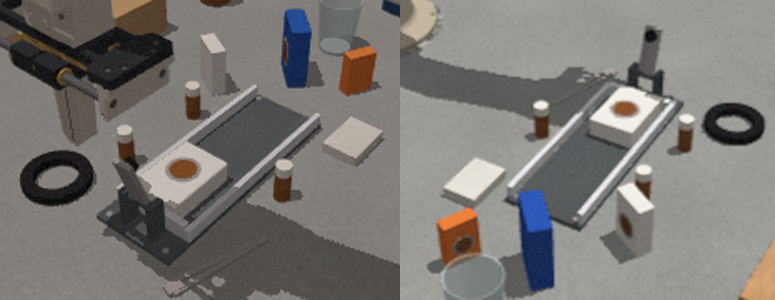

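Call:
jog_arm(rows=[{"dx": 0,"dy": 0,"dz": 30,"ax": 0,"ay": 0,"az": 0,"gripper": 0},{"dx": 0,"dy": 0,"dz": 30,"ax": 0,"ay": 0,"az": 0,"gripper": 0},{"dx": 0,"dy": 0,"dz": 18,"ax": 0,"ay": 0,"az": 0,"gripper": 0},{"dx": -10,"dy": 0,"dz": 0,"ax": 0,"ay": 0,"az": 0,"gripper": 0},{"dx": -10,"dy": 0,"dz": 0,"ax": 0,"ay": 0,"az": 0,"gripper": 0},{"dx": 0,"dy": 0,"dz": 0,"ax": 0,"ay": 0,"az": 0,"gripper": 0},{"dx": 0,"dy": 0,"dz": 0,"ax": 0,"ay": 0,"az": 0,"gripper": 0},{"dx": 0,"dy": 0,"dz": 0,"ax": 0,"ay": 0,"az": 0,"gripper": 0}])

```text
t: 13.35
eef_pos: [0.5147, 0.1335, 0.1055]
tool_rot: [2.111, 2.326, 0.002]
contact_force: [-0.2, -0.2, 0.3]
finger_gap: 0.0005
```

```bash
python3 look.py a11;python3 wr.py w11
```

```text
t 13.35 dock [187.3  -2.  105.5] yaw y-axis 5.56 want 5.57 tilt [ 1.3e-03  8.0e-04 -1.0e+00] F [-0.22 -0.22  0.3 ] gap 0.0005
```

View pics/a11.png

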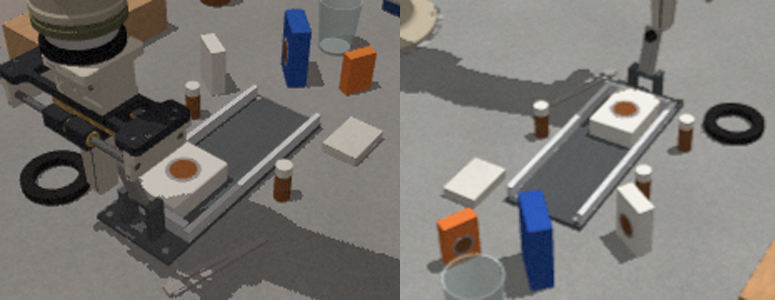

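View pics/w11.png

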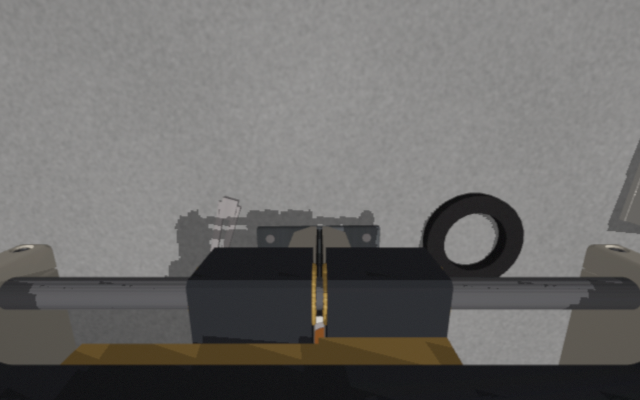

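Call:
jog_arm(rows=[{"dx": -8,"dy": 0,"dz": 0,"ax": 0,"ay": 0,"az": 0,"gripper": 0},{"dx": -8,"dy": 0,"dz": 0,"ax": 0,"ay": 0,"az": 0,"gripper": 0},{"dx": -8,"dy": 0,"dz": 0,"ax": 0,"ay": 0,"az": 0,"gripper": 0},{"dx": -8,"dy": 0,"dz": 0,"ax": 0,"ay": 0,"az": 0,"gripper": 0},{"dx": -8,"dy": 0,"dz": 0,"ax": 0,"ay": 0,"az": 0,"gripper": 0},{"dx": -7,"dy": 0,"dz": 0,"ax": 0,"ay": 0,"az": 0,"gripper": 0},{"dx": 0,"dy": 0,"dz": 0,"ax": 0,"ay": 0,"az": 0,"gripper": 0},{"dx": 0,"dy": 0,"dz": 0,"ax": 0,"ay": 0,"az": 0,"gripper": 0}])

```text
t: 14.3
eef_pos: [0.5188, 0.0862, 0.1046]
tool_rot: [-2.112, -2.326, 0.0]
contact_force: [-0.9, -0.8, -0.6]
finger_gap: 0.0005
```

```bash
python3 look.py a12
```

```text
t 14.3 dock [139.8  -1.5 104.6] yaw y-axis 5.52 want 5.57 tilt [-1.e-04 -0.e+00 -1.e+00] F [-0.86 -0.76 -0.64] gap 0.0005
```

View pics/a12.png

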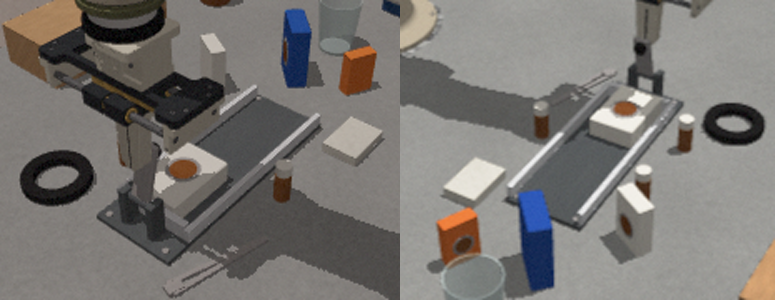

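Call:
jog_arm(rows=[{"dx": -9,"dy": 0,"dz": 2,"ax": 0,"ay": 0,"az": 0,"gripper": 0},{"dx": -9,"dy": 0,"dz": 3,"ax": 0,"ay": 0,"az": 0,"gripper": 0},{"dx": -6,"dy": 0,"dz": 4,"ax": 0,"ay": 0,"az": 0,"gripper": 0},{"dx": -6,"dy": 0,"dz": 4,"ax": 0,"ay": 0,"az": 0,"gripper": 0},{"dx": -5,"dy": 0,"dz": 5,"ax": 0,"ay": 0,"az": 0,"gripper": 0},{"dx": -5,"dy": 0,"dz": 5,"ax": 0,"ay": 0,"az": 0,"gripper": 0},{"dx": 0,"dy": 0,"dz": 0,"ax": 0,"ay": 0,"az": 0,"gripper": 0},{"dx": 0,"dy": 0,"dz": 0,"ax": 0,"ay": 0,"az": 0,"gripper": 0}])

```text
t: 15.2
eef_pos: [0.5226, 0.0465, 0.0814]
tool_rot: [-2.111, -2.326, 0.001]
contact_force: [-0.5, -0.5, -0.1]
finger_gap: 0.0006
```

```bash
python3 look.py a13
```

```text
t 15.2 dock [99.9 -1.4 81.4] yaw y-axis 5.53 want 5.57 tilt [-5.e-04 -1.e-04 -1.e+00] F [-0.46 -0.5  -0.15] gap 0.0006
```

View pics/a13.png

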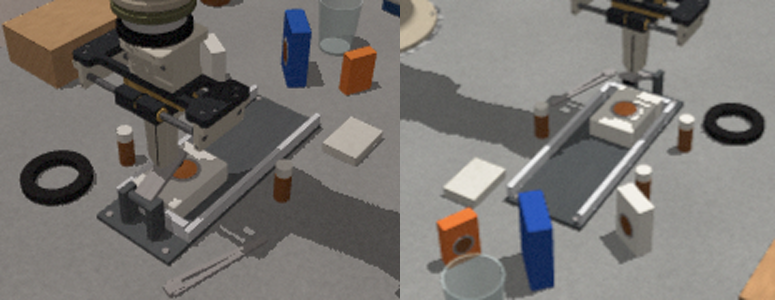

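Call:
jog_arm(rows=[{"dx": -4,"dy": 0,"dz": 6,"ax": 0,"ay": 0,"az": 0,"gripper": 0},{"dx": -3,"dy": 0,"dz": 7,"ax": 0,"ay": 0,"az": 0,"gripper": 0},{"dx": -2,"dy": 0,"dz": 6,"ax": 0,"ay": 0,"az": 0,"gripper": 0},{"dx": -1,"dy": 0,"dz": 5,"ax": 0,"ay": 0,"az": 0,"gripper": 0},{"dx": 0,"dy": 0,"dz": 2,"ax": 0,"ay": 0,"az": 0,"gripper": 0},{"dx": 0,"dy": 0,"dz": 1,"ax": 0,"ay": 0,"az": 0,"gripper": 0},{"dx": 0,"dy": 0,"dz": 0,"ax": 0,"ay": 0,"az": 0,"gripper": 0},{"dx": 0,"dy": 0,"dz": 0,"ax": 0,"ay": 0,"az": 0,"gripper": 0}])

```text
t: 16.1
eef_pos: [0.5234, 0.0364, 0.0548]
tool_rot: [-2.111, -2.326, 0.0]
contact_force: [-1.8, -2.3, 4.0]
finger_gap: -0.0
```

```bash
python3 look.py a14
```

```text
t 16.1 dock [89.8 -1.2 54.8] yaw y-axis 5.54 want 5.57 tilt [-2.e-04 -2.e-04 -1.e+00] F [-1.79 -2.33  4.02] gap -0.0
```

View pics/a14.png

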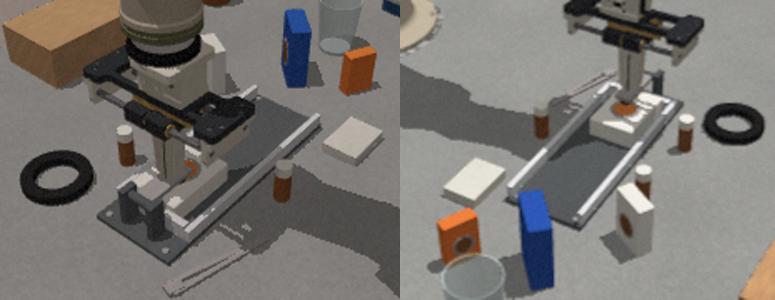

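Call:
jog_arm(rows=[{"dx": 0,"dy": 0,"dz": 1,"ax": 0,"ay": 0,"az": 0,"gripper": 0},{"dx": 0,"dy": 0,"dz": 1,"ax": 0,"ay": 0,"az": 0,"gripper": 0},{"dx": 0,"dy": 0,"dz": 0,"ax": 0,"ay": 0,"az": 0,"gripper": 0},{"dx": 0,"dy": 0,"dz": 0,"ax": 0,"ay": 0,"az": 0,"gripper": 0},{"dx": 0,"dy": 0,"dz": 0,"ax": 0,"ay": 0,"az": 0,"gripper": 0},{"dx": 0,"dy": 0,"dz": 0,"ax": 0,"ay": 0,"az": 0,"gripper": 0},{"dx": 0,"dy": 0,"dz": 0,"ax": 0,"ay": 0,"az": 0,"gripper": 0},{"dx": 0,"dy": 0,"dz": 0,"ax": 0,"ay": 0,"az": 0,"gripper": 0}])

```text
t: 17.0
eef_pos: [0.5235, 0.0364, 0.0543]
tool_rot: [2.112, 2.326, 0.002]
contact_force: [-6.1, -2.3, 29.1]
finger_gap: 0.0006
```

Call:
jog_arm(rows=[{"dx": 0,"dy": 0,"dz": -10,"ax": 0,"ay": 0,"az": 0,"gripper": 0},{"dx": 0,"dy": 0,"dz": -30,"ax": 0,"ay": 0,"az": 0,"gripper": 0},{"dx": 0,"dy": 0,"dz": -40,"ax": 0,"ay": 0,"az": 0,"gripper": 0},{"dx": 0,"dy": 0,"dz": -40,"ax": 0,"ay": 0,"az": 0,"gripper": 0},{"dx": 40,"dy": 0,"dz": -40,"ax": 0,"ay": 0,"az": 0,"gripper": 0},{"dx": 45,"dy": 0,"dz": 0,"ax": 0,"ay": 0,"az": 0,"gripper": 0},{"dx": 45,"dy": 0,"dz": 0,"ax": 0,"ay": 0,"az": 0,"gripper": 0},{"dx": 45,"dy": 0,"dz": 0,"ax": 0,"ay": 0,"az": 0,"gripper": 0}])

```text
t: 17.8
eef_pos: [0.5069, 0.2084, 0.2086]
tool_rot: [2.111, 2.327, 0.002]
contact_force: [0.8, 0.3, -0.6]
finger_gap: 0.0004
```

Call:
jog_arm(rows=[{"dx": 45,"dy": 0,"dz": 0,"ax": 0,"ay": 0,"az": 0,"gripper": 0},{"dx": 45,"dy": 0,"dz": 0,"ax": 0,"ay": 0,"az": 0,"gripper": 0},{"dx": 45,"dy": 0,"dz": 0,"ax": 0,"ay": 0,"az": 0,"gripper": 0},{"dx": 0,"dy": 0,"dz": 0,"ax": 0,"ay": 0,"az": 0,"gripper": 0},{"dx": 0,"dy": 0,"dz": 0,"ax": 0,"ay": 0,"az": 0,"gripper": 0},{"dx": 0,"dy": 0,"dz": 0,"ax": 0,"ay": 0,"az": 0,"gripper": 0},{"dx": 0,"dy": 0,"dz": 0,"ax": 0,"ay": 0,"az": 0,"gripper": 0},{"dx": 0,"dy": 0,"dz": 0,"ax": 0,"ay": 0,"az": 0,"gripper": 0}])

```text
t: 18.6
eef_pos: [0.4945, 0.3394, 0.2082]
tool_rot: [2.113, 2.324, 0.0]
contact_force: [0.6, -0.6, -0.3]
finger_gap: 0.0005
```

```bash
python3 - <<'E'
from h import *
from cell import snapshot
where()
a=snapshot('side')['img'];b=snapshot('scene')['img']
cv2.imwrite('pics/side_f.png',cv2.resize(a[130:310,190:430,::-1],None,fx=3.3,fy=3.3,interpolation=2))
cv2.imwrite('pics/scene_f.png',cv2.resize(b[130:290,230:430,::-1],None,fx=3.7,fy=3.7,interpolation=2))
E
```

```text
t 18.6 dock [394.2  -1.9 208.2] yaw y-axis 5.45 want 5.57 tilt [ 1.e-04 -0.e+00 -1.e+00] F [ 0.57 -0.56 -0.31] gap 0.0005
```

View pics/side_f.png

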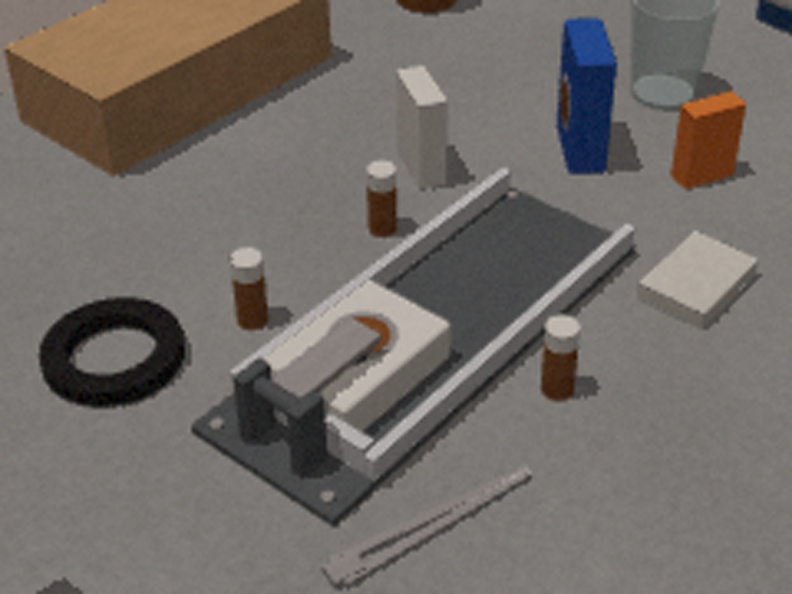

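View pics/scene_f.png

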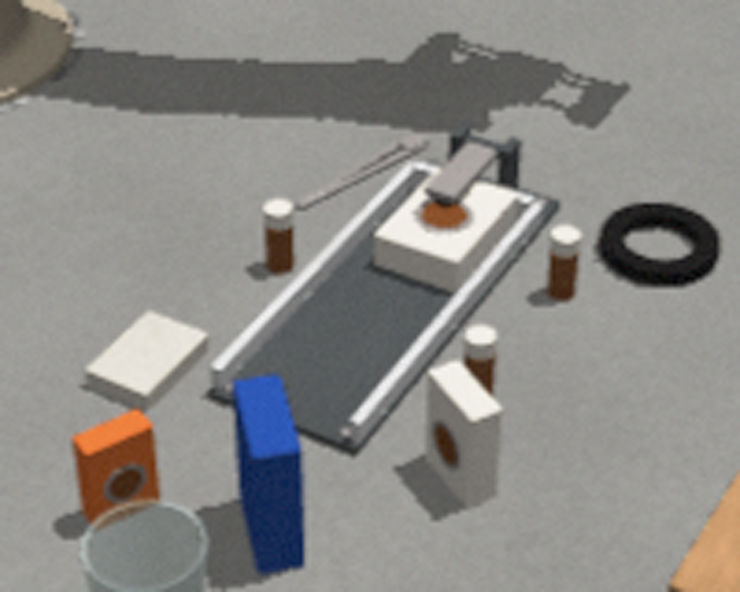

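Both views show the clamp flat on the cassette, with the cassette against the stop. The bystanders are at their original pixels. One last numeric check, then I'll hand in.

```bash
python3 - <<'E'
from h import *
f=lambda x,y:(x/3.7+230-.4,y/3.7+130-.4)
for uv in((376,236),(456,262)): print('rear top',(todock(onz('scene',f(*uv),.038))*1000).round(1))
for uv in((450,323),(372,283)): print('side rear top',(todock(onz('side',si(*uv),.038))*1000).round(1))
print('tip end', (todock(onz('side',si(380,340),.0545))*1000).round(1))
from cell import job_done
print(job_done())
E
```

```text
rear top [11.6 24.3 38. ]
rear top [ 13.4 -40.4  38. ]
side rear top [17.9 25.  38. ]
side rear top [ 20. -38.  38.]
tip end [70.7 13.9 54.5]
the job is handed in; nothing more can be done
None
```

I loaded the cassette by pushing only and handed the job in at about 18.6 s. No verdict was reported.

- **Cassette:** I pushed it over and it lies flat in the lane with its window up. I then slid it to the end stop, where the tool stopped moving at about 12 N.
- **Clamp:** I pushed the arm over from behind and pressed it flat at 29 N. The fingertip was then at 54.3 mm, against the 54.5 mm expected for the arm's top face. It stayed flat after I let go.
- **Surroundings:** In the last pictures the vials and the other things around the dock show no movement, and the arm is well clear.

The two cameras disagree on where the cassette's rear face ended up. The scene view gives dock x of about 12–13 mm and the side view about 18–20 mm; fully home is 15 mm. The stop contact and the images both agree with fully home.

The cassette sits roughly 5 mm off the lane's centre towards dock −y. I left it there because it is inside the walls and squarely under the clamp.

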